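# Close the digestion-vessel clamp with its removable crank

## Task

The steel digestion vessel in the bench clamp has to be clamped shut for heating. Take the loose crank from its blue mat, fit its socket fully home on the square shaft on top of the clamp, and wind it clockwise (seen from above) until you feel the clamp's pad bear firmly on the vessel's lid: firm, but not forced. Then lift the crank off and set it down gently, standing upright in the middle of the blue mat, without disturbing the bottles and the pocket scale.

Things in the scene. Friction and masses are not known exactly. Their poses are not given: they have to be found in the camera images.
- crank: Loose steel crank, about 0.46 kg, standing on its socket. Origin: centre of the socket's underside (its mouth); z up, x along the arm to the handle. Socket block 34 x 34 x 42 mm with a square hole from below, 17.6 mm wide, 28 mm deep, sides parallel to x and y: it fits every quarter turn. Flat arm 24 mm wide, z 32 to 42 mm, x -60 to +85 mm, with a 34 mm balance ball at x -60 mm.
- handle (a point): Middle of the crank's upright black handle: 24 mm diameter, 80 mm out along the crank's x, from 45 to 90 mm above the socket's mouth (this point at 68 mm). The handle revolves freely on its pin, so a gripper can hold it and go round without turning itself.
- shaft (a point): Centre of the seat (top of a 42 mm collar) at the foot of the clamp's square shaft, 180 to 182 mm above the table at the start. The square is 16 mm wide, sides parallel to this frame's x and y, 23.5 mm tall, its top 4 mm tapered to 11 mm. The crank is home when its mouth rests on the seat. The frame turns and sinks with the screw, 16 mm per full clockwise turn; z up.
- spindle (a joint): Turn of the screw, rad, growing clockwise from above (pad goes down); starts at 0 to 0.8. It runs with about 2 N at the crank's handle (near 0 at rest). Once the pad touches the lid the resistance at the handle climbs by some 30 N per radian: 6 to 10 N is firm, over 15 N is forced. The screw locks itself and stays where it is left.
- pad: Pressure pad on the lower end of the screw, steel disc 44 mm across, 8 mm thick; origin at the centre of its underside. At the start it hangs 5 to 17 mm above the vessel's lid, a gap that differs each time and is not measured.
- clamp: Bench clamp, bolted down: base 110 (x) x 150 (y) x 18 mm, columns 18 mm thick at y -56 and +56 mm, blue bridge 50 (x) x 142 (y) mm from z 120 to 156 mm, screw upright through its middle. Origin: centre of the base's underside, on the screw's axis; z up. Under the screw stands the vessel: 60 mm steel body, 67 mm white lid, its top 91 to 101 mm above the table.
- mat: Blue mat, 200 x 200 x 3 mm, stuck to the bench; origin: centre of its underside. The crank starts standing on it, within 30 mm of its centre.
- sample_bottle: Bystander: white bottle with a blue cap, 52 mm diameter, 100 mm tall; origin: centre of its underside.
- amber_bottle: Bystander: amber bottle with a white cap, 56 mm diameter, 95 mm tall; origin: centre of its underside.
- scale: Bystander: black pocket scale, 125 x 75 x 19 mm; origin: centre of its underside.
- boss (a point): Centre of the crank's square grip boss, right above the socket: 28 x 28 mm, sides parallel to the crank's x and y, from 42 mm (the arm's top) to 72 mm above the socket's mouth (this point at 57 mm). The place to grip for fitting and lifting; the crank balances there.
Not all that is in view belongs to the job. There is more than one size of the clamp; the job needs the middle-sized.

How it is judged:
By the outcome, as a careful person would: the job done as asked, in the order asked, and still so for the second after the job is handed in, with the robot touching nothing.
It also fails if it takes over 72 s, if anything falls off the work surface, if the arm or the gripper's body presses on something with over 40 N, if the wrist force passes 120 N, or if a joint passes its speed limit or range.

## Robot

A 7-joint arm with a two-finger parallel gripper is mounted at the origin on the work surface. World frame = base frame: x ahead of the robot, y to its left, z up, the work surface at z = 0. Lengths are in m, angles in rad, forces in N, time in s.
With the tool pointing down it reaches from about 0.425 to 0.875 m from the base axis. Payload 8.4 kg.
Tool frame: the origin (TCP) lies between the finger pads; the fingertips stand 17 mm ahead of it and the grasp point (between the pads) lies 2 mm behind it (manip.tip_reach is the distance from the TCP to the fingertips, in m); z points along the fingers, y is the line along which they close (so a half turn about z gives the same grasp; the last joint's range is limited). The gripper opens to 87 mm and grips with 3 to 60 N. Pads are 19 mm wide; open, the fingers measure 117 mm over their backs; the gripper's body (75 mm by 190 mm) begins 51 mm behind the grasp point.
Start: joints at [1.079, 0.333, 0.04, 1.465, -0.013, 1.343, -0.059], TCP at [0.249, -0.6, 0.24] pointing down, gripper open.
Joint ranges: [-2.58, 2.58], [-0.38, 2.09], [-1.3, 1.39], [0.25, 2.4], [-1.5, 4.64], [0.08, 2.09], [-2.65, 2.65]. Speed limits (rad/s): [2.22, 2.22, 2.79, 2.79, 3.14, 3.14, 3.14].

## Interface

Orientations are given as a unit quaternion [w, x, y, z].
In Python, from station import manip gives the robot as it stands. The module is installed in compiled form; this text tells all that it offers.
- The arm moves only by the tool arm_command, never from a script. Its argument "increments" is a list of rows, each an object with "linear": the shift along the tool's x, y, z in m, a list of three; "angular": the turn, a rotation vector about the tool's x, y, z in rad, a list of three. In form: [{"linear": [x, y, z], "angular": [ax, ay, az]}, ...]. A call has 1 to 12 rows; each row shifts and turns the commanded pose from where the row before left it, along the tool's axes as they then stand; what a row does not reach is not made up. A row lasts 1/12 s, in which the tool goes at most 41.7 mm and 7.16 degrees, less where a joint would pass 70% of its speed; a pose out of reach is approached as far as the arm can. A call is refused whole if a number of a shift passes 0.0417 or a number of a turn 0.125, either way. A call with a gripper value outside its range is refused whole. "grip" is the finger opening in m, from 0 to 0.087, set as the call begins (left out, the last holds). The fingers move at their own pace and stop on an object; "newtons" is the grip in N (left out, the last holds). Time passes only in rows, so rows that do not move let the fingers close. It gives the time, the measured TCP pose, the force, the opening and the grip force at its end, in the units of the state.
- manip.get_state(): the state, without advancing time (a new reading comes with each control period).
- manip.snapshot(name): name is "side" or "top" or "wrist"; returns a dict with "img" (420x560x3 uint8, blue, green, red), "depth" (420x560 float32, m along the optical axis (not along the pixel's ray), 0 where there is no reading), "K" (3x3 intrinsics, pixels), "R" (3x3) and "t" (3): a world point X has camera coordinates R X + t. Camera axes: x right, y down, z forward; pixel columns grow to the right and rows downward; lengths in m; the calibration is good to about 2 mm. A picture is of the moment at which its call begins.
- manip.close_job(): hands the job in; it is judged then, once.
The state is a dict: "clock": time; "joint_pos": joint angles; "qvel": joint speeds; "joint_torque": joint torques, N m; "tool_pos": TCP position; "tool_rot": TCP orientation; "ft_force": force on the tool from outside, world axes, zero at the start; "wrist_torque": the same for the moment, N m; "finger_gap": opening from 0.0 (shut) to 1.0 (fully open); "gripper_force": force on a finger pad.
Only numpy, scipy, OpenCV 4.12 (cv2) and the standard library are available. Lean on these libraries where they do the work, as an engineer would, in place of code of your own. Each camera call takes 0.05 s, during which the arm holds its last target. There are 200 camera calls.

## Working session

There is one attempt and no reset: what is moved stays moved. The work goes in short steps, Python scripts to look and compute and a tool call to move; the robot and the scene stay as the last step left them, time stands still between calls to the robot, and variables do not carry over. Pictures are saved under pics/ and viewed, at most 10 in all, crops included, and the job is handed in when it is done.

Besides the shell and the picture viewer there is one more tool, called after "Emit:" as name(argument=value, ...) on one line, values as JSON. arm_command: Moves the arm, as the interface text tells. Its arguments: {"type":"object","properties":{"increments":{"type":"array","items":{"type":"object","properties":{"linear":{"type":"array","items":{"type":"number"}},"angular":{"type":"array","items":{"type":"number"}}}}},"grip":{"type":"number"},"newtons":{"type":"number"}},"required":["increments"]}

```bash
mkdir -p pics; cat > h.py <<'E'
import numpy as np, cv2
from station import manip
def pts(s):
    d=s["depth"]; v,u=np.indices(d.shape); K=s["K"]
    c=np.stack([(u-K[0,2])*d/K[0,0],(v-K[1,2])*d/K[1,1],d],-1)
    w=(c-s["t"])@s["R"]; w[d==0]=np.nan
    return w
def proj(s,X):
    c=s["R"]@np.array(X)+s["t"]; p=s["K"]@c; return p[:2]/p[2]
E
python3 - <<'E'
from h import *
for n in ("top","side"):
    s=manip.snapshot(n); cv2.imwrite(f"pics/{n}0.png",s["img"]); np.savez(f"{n}0.npz",**s)
    print(n,s["K"][0,0],-s["R"].T@s["t"],s["R"][2])
print({k:np.round(v,3) for k,v in manip.get_state().items()}, manip.tip_reach)
E
```

```text
top 396.4546973853752 [0.36120365 0.10098821 1.13750636] [ 0.21624159 -0.00391257 -0.97633205]
side 396.8733595862461 [0.3805375  0.61383425 0.70945731] [ 0.25408861 -0.65041149 -0.71582391]
{'clock': np.float64(0.1), 'joint_pos': array([ 1.079,  0.334,  0.04 ,  1.466, -0.013,  1.343, -0.058]), 'qvel': array([ 0.   , -0.002,  0.001, -0.005,  0.001, -0.002, -0.001]), 'joint_torque': array([ 5.0000e-03, -6.5781e+01,  1.3410e+00, -4.0471e+01, -6.0000e-02,
        4.1000e-02,  0.0000e+00]), 'tool_pos': array([ 0.249, -0.6  ,  0.239]), 'tool_rot': array([-0.001,  0.981,  0.195, -0.   ]), 'ft_force': array([ 0.414, -0.274,  0.118]), 'wrist_torque': array([ 0.035, -0.008, -0.011]), 'gripper_force': np.float64(0.0), 'finger_gap': np.float64(1.003)} 0.017
```

View pics/top0.png

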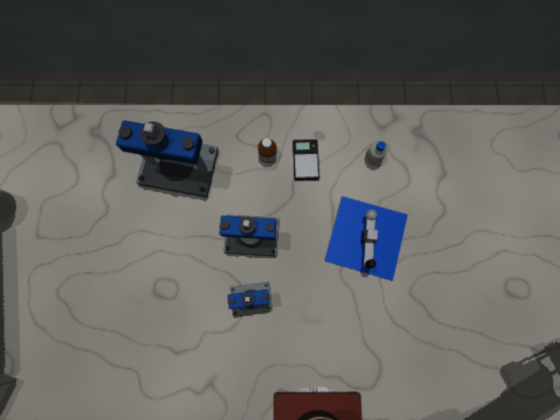

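View pics/side0.png

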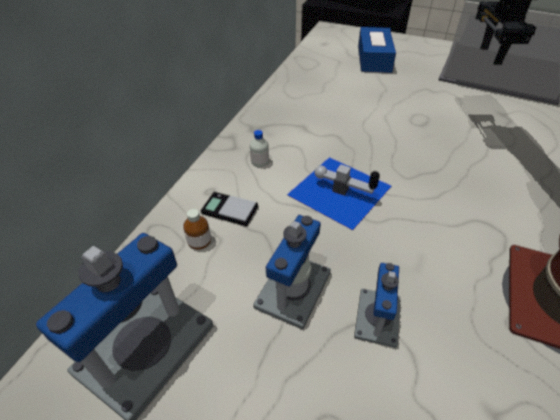

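Top view: the candidate clamps are big (160,145), middle (248,232) and small (249,299). I choose the middle one, which has the vessel under its screw. The crank is on the mat at (370,238), with its ball at (372,214) and handle at (370,264). Next I check close up and measure.

```bash
python3 - <<'E'
from h import *
s=dict(np.load("top0.npz")); w=pts(s); im=s["img"]
a=cv2.resize(im[205:265,210:290],None,fx=5,fy=5,interpolation=cv2.INTER_CUBIC)
b=cv2.resize(im[195:285,320:410],None,fx=4.4,fy=4.4,interpolation=cv2.INTER_CUBIC)
c=np.zeros((max(a.shape[0],b.shape[0]),a.shape[1]+b.shape[1],3),np.uint8); c[:a.shape[0],:a.shape[1]]=a; c[:b.shape[0],a.shape[1]:]=b
cv2.imwrite("pics/crop1.png",c)
def reg(n,u0,u1,v0,v1,zl,zh):
    q=w[v0:v1,u0:u1].reshape(-1,3); q=q[(q[:,2]>zl)&(q[:,2]<zh)]
    if len(q): 
        r=cv2.minAreaRect((q[:,:2]*1000).astype(np.float32)); print(n,len(q),"mean",q.mean(0).round(4),"rect",np.round(r[0],1),np.round(r[1],1),round(r[2],1))
    else: print(n,"none")
reg("shaft top",210,290,205,265,.195,.22)
reg("collar",210,290,205,265,.172,.195)
reg("bridge",210,290,205,265,.15,.162)
reg("base",210,290,205,265,.012,.022)
reg("lid",210,290,205,265,.085,.105)
reg("boss top",340,400,200,280,.068,.082)
reg("handle",340,400,250,280,.08,.1)
reg("ball+arm",340,400,200,280,.03,.055)
hsv=cv2.cvtColor(im,cv2.COLOR_BGR2HSV); m=(cv2.inRange(hsv,(105,150,80),(130,255,255))>0)
m[:, :320]=0; m[:190]=0; m[285:]=0; m[:,412:]=0
q=w[m]; q=q[q[:,2]<.012]; r=cv2.minAreaRect((q[:,:2]*1000).astype(np.float32)); print("mat",r,q[:,2].mean())
reg("bottle s",365,392,135,170,.03,.13);reg("amber",255,280,130,165,.03,.13);reg("scale",285,325,135,185,.01,.03)
reg("big",110,220,110,200,.1,.5)
E
```

```text
shaft top 50 mean [0.5337 0.1792 0.2034] rect [534.3 179.4] [15.8 15.8] 82.3
collar 174 mean [0.5332 0.1791 0.1816] rect [534.  179.5] [40.7 38.6] 43.0
bridge 794 mean [0.5317 0.1784 0.1558] rect [534.2 179.5] [141.6  50.3] 86.3
base 775 mean [0.5085 0.1764 0.0177] rect [534.4 179.9] [150.2 110.3] 86.3
lid 40 mean [0.5095 0.1788 0.0872] rect [508.5 180.5] [45.4 11. ] 89.6
boss top 120 mean [ 0.5199 -0.1504  0.0749] rect [ 489.7 -148.3] [ 28.6 104.9] 83.6
handle 68 mean [ 0.4477 -0.1425  0.0906] rect [ 447.6 -143.2] [21.5 21.1] 86.8
ball+arm 392 mean [ 0.5271 -0.1499  0.0456] rect [ 523.4 -152. ] [ 34.6 158.5] 82.8
mat ((529.1223754882812, -153.284423828125), (198.14244079589844, 198.46449279785156), 73.94639587402344) 0.0026913221614960113
bottle s 324 mean [ 0.7661 -0.1784  0.0697] rect [ 770.  -181.7] [52.6 44.1] 63.5
amber 335 mean [0.7747 0.135  0.0678] rect [781.2 135.6] [51.  55.9] 2.7
scale 994 mean [0.7622 0.021  0.0172] rect [764.2  20.7] [126.2  75.2] 1.9
big 2663 mean [0.7322 0.3931 0.2225] rect [742.1 401. ] [200.7  71.7] 79.2
```

View pics/crop1.png

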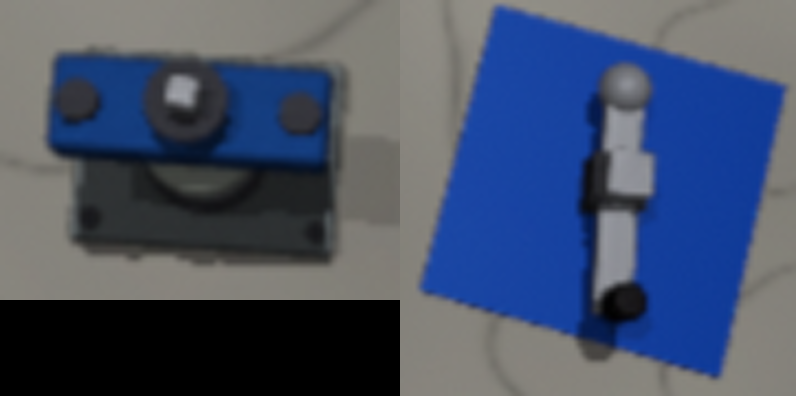

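The middle clamp's bridge is 142 x 50 mm at z 0.156, which matches the description. The crank is upright with its handle towards the robot. I'll move above the crank and look with the wrist camera.

```bash
cat >> h.py <<'E'
from scipy.spatial.transform import Rotation as Ro
def pose():
    s=manip.get_state(); q=s["tool_rot"]; return np.array(s["tool_pos"]),Ro.from_quat([q[1],q[2],q[3],q[0]]),s
def goal_R(yaw):   # tool y axis at world yaw (deg), z down
    y=np.deg2rad(yaw); Y=np.array([np.cos(y),np.sin(y),0]); Z=np.array([0,0,-1.]); return Ro.from_matrix(np.stack([np.cross(Y,Z),Y,Z],1))
def delta(p,yaw,frm=None):
    P,R,s=pose()
    G=goal_R(yaw); print("pos",P.round(4),"yaw_y",round(np.degrees(np.arctan2(*R.as_matrix()[[1,0],1])),2),"clock",round(float(s["clock"]),2))
    print("turn(tool)",(R.inv()*G).as_rotvec().round(4),"lin before turn",R.inv().apply(np.array(p)-P).round(4),"lin after turn",G.inv().apply(np.array(p)-P).round(4))
E
python3 - <<'E'
from h import *
s=dict(np.load("top0.npz")); w=pts(s)
q=w[110:220,0:225].reshape(-1,3); q=q[q[:,2]>.1]; print("big zmax",q[:,2].max(),"nearest",q[np.argmin(np.hypot(q[:,0]-.534,q[:,1]-.18))])
q=w[222:255,360:382].reshape(-1,3); q=q[(q[:,2]>.071)&(q[:,2]<.08)]; r=cv2.minAreaRect((q[:,:2]*1000).astype(np.float32)); print("boss",q.mean(0),r)
delta((.522,-.151,.22),-97)
E
```

```text
big zmax 0.2927651568033634 nearest [0.55187541 0.23774462 0.15685057]
boss [ 0.52774368 -0.15228925  0.07505062] ((526.9613037109375, -153.13873291015625), (28.647356033325195, 27.940135955810547), 89.57039642333984)
pos [ 0.2486 -0.6001  0.2387] yaw_y -67.49 clock 0.1
turn(tool) [-1.40e-03  5.00e-04  5.15e-01] lin before turn [ 0.4245 -0.3103  0.0192] lin after turn [ 0.2166 -0.4791  0.0187]
```

Emit:
arm_command(increments=[{"angular":[0,0,0.103]},{"angular":[0,0,0.103]},{"angular":[0,0,0.103]},{"angular":[0,0,0.103]},{"angular":[0,0,0.103]},{"linear":[0.0167,-0.0368,0]},{"linear":[0.0167,-0.0368,0]},{"linear":[0.0167,-0.0368,0]},{"linear":[0.0167,-0.0368,0]},{"linear":[0.0167,-0.0368,0]},{"linear":[0.0167,-0.0368,0]},{"linear":[0.0167,-0.0368,0]}], grip=0.087)

```text
invalid input at $.increments[0]: expected keys linear, angular
```

Emit:
arm_command(increments=[{"linear":[0.0167,-0.0368,0]},{"linear":[0.0167,-0.0368,0]},{"linear":[0.0167,-0.0368,0]},{"linear":[0.0167,-0.0368,0]},{"linear":[0.0167,-0.0368,0]},{"linear":[0.0167,-0.0368,0]},{},{},{}])

```text
invalid input at $.increments[0]: expected keys linear, angular
```

```bash
python3 - <<'E'
from h import *
delta((.527,-.153,.22),-97)
s=manip.snapshot("wrist"); cv2.imwrite("pics/w1.png",s["img"]); np.savez("w1.npz",**s)
w=pts(s); print(-s["R"].T@s["t"],s["R"][2],proj(s,(.527,-.153,.075)),proj(s,pose()[0]))
def reg(n,zl,zh,c,rad):
    q=w.reshape(-1,3); q=q[(q[:,2]>zl)&(q[:,2]<zh)&(np.hypot(q[:,0]-c[0],q[:,1]-c[1])<rad)]
    if len(q): r=cv2.minAreaRect((q[:,:2]*1000).astype(np.float32)); print(n,len(q),q.mean(0).round(4),r)
reg("boss",.071,.08,(.527,-.153),.04); reg("arm",.04,.048,(.527,-.153),.1); reg("handle",.088,.098,(.447,-.143),.03)
E
```

```text
pos [ 0.2486 -0.6001  0.2387] yaw_y -67.49 clock 0.1
turn(tool) [-1.40e-03  5.00e-04  5.15e-01] lin before turn [ 0.4283 -0.3065  0.0192] lin after turn [ 0.2218 -0.4777  0.0187]
[ 0.31288278 -0.57355545  0.38423035] [-0.23802113 -0.09786577 -0.96631684] [-280.11264626 -567.54614345] [277.63212875 279.56972487]
```

View pics/w1.png

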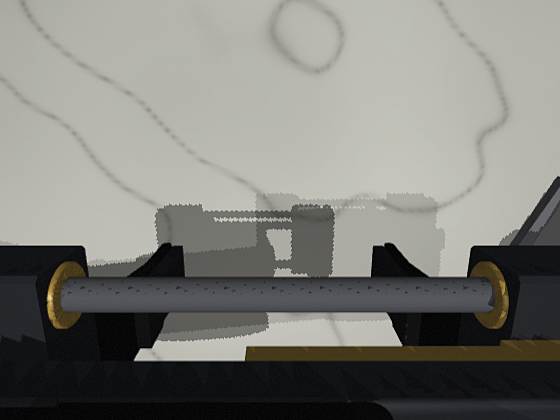

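That picture shows only the bench and the fingers, because both keys are required in every row and the move was refused. I resend it.

Emit:
arm_command(increments=[{"linear":[0,0,0],"angular":[0,0,0.103]},{"linear":[0,0,0],"angular":[0,0,0.103]},{"linear":[0,0,0],"angular":[0,0,0.103]},{"linear":[0,0,0],"angular":[0,0,0.103]},{"linear":[0,0,0],"angular":[0,0,0.103]},{"linear":[0.0167,-0.0368,0],"angular":[0,0,0]},{"linear":[0.0167,-0.0368,0],"angular":[0,0,0]},{"linear":[0.0167,-0.0368,0],"angular":[0,0,0]},{"linear":[0.0167,-0.0368,0],"angular":[0,0,0]},{"linear":[0.0167,-0.0368,0],"angular":[0,0,0]},{"linear":[0.0167,-0.0368,0],"angular":[0,0,0]},{"linear":[0.0167,-0.0368,0],"angular":[0,0,0]}], grip=0.087)

```text
clock: 1.15
tool_pos: [0.3967, -0.3571, 0.2395]
tool_rot: [0.0, 0.998, -0.061, -0.0]
ft_force: [1.3, -0.7, 0.2]
finger_gap: 0.999
gripper_force: 0.0
```

Emit:
arm_command(increments=[{"linear":[0.0167,-0.0368,0],"angular":[0,0,0]},{"linear":[0.0167,-0.0368,0],"angular":[0,0,0]},{"linear":[0.0167,-0.0368,0],"angular":[0,0,0]},{"linear":[0.0167,-0.0368,0],"angular":[0,0,0]},{"linear":[0.0167,-0.0368,0],"angular":[0,0,0]},{"linear":[0.0167,-0.0368,0],"angular":[0,0,0]},{"linear":[0,0,0],"angular":[0,0,0]},{"linear":[0,0,0],"angular":[0,0,0]}])

```text
clock: 1.82
tool_pos: [0.5235, -0.1493, 0.2392]
tool_rot: [-0.0, 0.998, -0.058, -0.0]
ft_force: [-0.2, -1.2, -0.4]
finger_gap: 1.002
gripper_force: 0.0
```

```bash
cat >> h.py <<'E'
def reg(w,n,zl,zh,c,rad):
    q=w.reshape(-1,3); q=q[(q[:,2]>zl)&(q[:,2]<zh)&(np.hypot(q[:,0]-c[0],q[:,1]-c[1])<rad)]
    if len(q)>3:
        r=cv2.minAreaRect((q[:,:2]*1000).astype(np.float32)); print(n,len(q),q.mean(0).round(4),np.round(r[0],1),np.round(r[1],1),round(r[2],1))
    else: print(n,"none")
E
python3 - <<'E'
from h import *
delta((.527,-.153,.22),-97)
s=manip.snapshot("wrist"); cv2.imwrite("pics/w2.png",s["img"]); np.savez("w2.npz",**s)
w=pts(s)
reg(w,"boss",.071,.08,(.527,-.153),.04); reg(w,"arm",.04,.048,(.527,-.153),.1); reg(w,"handle",.088,.098,(.447,-.143),.03);reg(w,"ball",.03,.06,(.587,-.16),.02)
E
```

```text
pos [ 0.5235 -0.1493  0.2392] yaw_y -96.7 clock 1.82
turn(tool) [-0.0008  0.0005  0.0052] lin before turn [0.004  0.0033 0.0192] lin after turn [0.004  0.0032 0.0192]
boss 1088 [ 0.5291 -0.1539  0.0751] [ 528.7 -153.7] [27.9 27.5] 83.8
arm 2701 [ 0.5203 -0.1526  0.0451] [ 526.5 -153.5] [ 34. 157.] 83.6
handle 88 [ 0.4581 -0.1458  0.0902] [ 457.9 -145.8] [17.1  4.7] 83.9
ball 1321 [ 0.5864 -0.1601  0.0511] [ 586.  -160.8] [37.2 33.4] 14.2
```

View pics/w2.png

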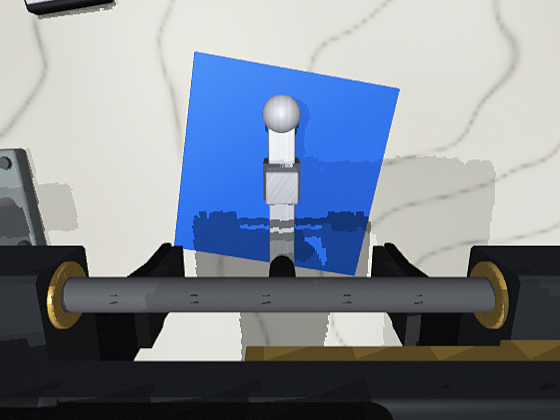

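The wrist view has the crank's boss at (282,187), with the ball ahead at (281,113). The fingers straddle it correctly. I descend.

Emit:
arm_command(increments=[{"linear":[0.0057,0.0038,0.02],"angular":[0,0,-0.008]},{"linear":[0,0,0.03],"angular":[0,0,0]},{"linear":[0,0,0.03],"angular":[0,0,0]},{"linear":[0,0,0.03],"angular":[0,0,0]},{"linear":[0,0,0.025],"angular":[0,0,0]},{"linear":[0,0,0.02],"angular":[0,0,0]},{"linear":[0,0,0.012],"angular":[0,0,0]},{"linear":[0,0,0.006],"angular":[0,0,0]},{"linear":[0,0,0],"angular":[0,0,0]},{"linear":[0,0,0],"angular":[0,0,0]}], grip=0.07)

```text
clock: 2.7
tool_pos: [0.5282, -0.1572, 0.0674]
tool_rot: [0.0, 0.998, -0.057, 0.0]
ft_force: [0.5, -0.3, 0.3]
finger_gap: 0.804
gripper_force: 0.0
```

Emit:
arm_command(increments=[{"linear":[0.001,-0.0035,0.002],"angular":[0,0,-0.006]},{"linear":[0,0,0],"angular":[0,0,0]},{"linear":[0,0,0],"angular":[0,0,0]}])

```text
clock: 2.95
tool_pos: [0.5298, -0.153, 0.0654]
tool_rot: [0.0, 0.999, -0.054, 0.001]
ft_force: [0.3, -0.4, -0.4]
finger_gap: 0.807
gripper_force: 0.0
```

Emit:
arm_command(increments=[{"linear":[0,0,0],"angular":[0,0,0]},{"linear":[0,0,0],"angular":[0,0,0]},{"linear":[0,0,0],"angular":[0,0,0]},{"linear":[0,0,0],"angular":[0,0,0]},{"linear":[0,0,0],"angular":[0,0,0]},{"linear":[0,0,0],"angular":[0,0,0]},{"linear":[0,0,0],"angular":[0,0,0]},{"linear":[0,0,0],"angular":[0,0,0]}], grip=0.0, newtons=45)

```text
clock: 3.62
tool_pos: [0.5291, -0.1533, 0.0645]
tool_rot: [-0.0, 0.999, -0.054, -0.0]
ft_force: [-0.6, 0.2, 0.1]
finger_gap: 0.317
gripper_force: 45.0
```

Emit:
arm_command(increments=[{"linear":[0,0,-0.01],"angular":[0,0,0]},{"linear":[0,0,-0.025],"angular":[0,0,0]},{"linear":[0,0,-0.035],"angular":[0,0,0]},{"linear":[0,0,-0.035],"angular":[0,0,0]},{"linear":[0,0,-0.035],"angular":[0,0,0]},{"linear":[0,0,-0.035],"angular":[0,0,0]},{"linear":[0,0,-0.035],"angular":[0,0,0]},{"linear":[0,0,-0.02],"angular":[0,0,0]},{"linear":[0,0,-0.006],"angular":[0,0,0]},{"linear":[0,0,0],"angular":[0,0,0]}])

```text
clock: 4.45
tool_pos: [0.5295, -0.1532, 0.302]
tool_rot: [0.0, 0.999, -0.054, 0.001]
ft_force: [0.3, 0.4, -3.7]
finger_gap: 0.316
gripper_force: 45.0
```

Emit:
arm_command(increments=[{"linear":[-0.005,-0.012,0],"angular":[0,0,0]},{"linear":[-0.0125,-0.029,0],"angular":[0,0,0]},{"linear":[-0.0125,-0.029,0],"angular":[0,0,0]},{"linear":[-0.0125,-0.029,0],"angular":[0,0,0]},{"linear":[-0.0125,-0.029,0],"angular":[0,0,0]},{"linear":[-0.0125,-0.029,0],"angular":[0,0,0]},{"linear":[-0.0125,-0.029,0],"angular":[0,0,0]},{"linear":[-0.0125,-0.029,0],"angular":[0,0,0]},{"linear":[-0.0125,-0.029,0],"angular":[0,0,0]},{"linear":[-0.0125,-0.029,0],"angular":[0,0,0]},{"linear":[-0.0125,-0.029,0],"angular":[0,0,0]},{"linear":[-0.009,-0.016,0],"angular":[0,0,0]}])

```text
clock: 5.45
tool_pos: [0.4225, 0.1814, 0.2984]
tool_rot: [0.0, 0.999, -0.052, -0.002]
ft_force: [-0.4, 0.9, -4.5]
finger_gap: 0.317
gripper_force: 45.0
```

Emit:
arm_command(increments=[{"linear":[0,0,0],"angular":[0,0,0]},{"linear":[0,0,0],"angular":[0,0,0]},{"linear":[0,0,0],"angular":[0,0,0]}])

```text
clock: 5.7
tool_pos: [0.4247, 0.1771, 0.299]
tool_rot: [0.001, 0.999, -0.054, -0.001]
ft_force: [0.9, -1.3, -4.3]
finger_gap: 0.32
gripper_force: 45.0
```

```bash
python3 - <<'E'
from h import *
delta((.534,.179,.30),-96.2)
s=manip.snapshot("wrist"); np.savez("w3.npz",**s); w=pts(s)
reg(w,"shafttop",.2,.21,(.534,.179),.03); reg(w,"square",.188,.2,(.534,.179),.03); reg(w,"collar",.176,.186,(.534,.179),.03); reg(w,"bridge",.150,.160,(.534,.179),.1)
u=proj(s,(.534,.179,.2)); print(u); x,y=u.astype(int); x0=max(x-60,0); y0=max(y-60,0)
cv2.imwrite("pics/w3.png",cv2.resize(s["img"][y0:y0+150,x0:x0+130],None,fx=4,fy=4,interpolation=cv2.INTER_CUBIC)); print(x0,y0)
S=dict(np.load("side0.npz")); ws=pts(S)
reg(ws,"side lid",.085,.105,(.534,.179),.045)
u=proj(S,(.534,.179,.1)); print(u); x,y=u.astype(int)
cv2.imwrite("pics/s_lid.png",cv2.resize(S["img"][y-65:y+65,x-65:x+65],None,fx=4.6,fy=4.6,interpolation=cv2.INTER_CUBIC))
E
```

```text
pos [0.4247 0.1771 0.299 ] yaw_y -96.22 clock 5.7
turn(tool) [ 0.0013  0.0023 -0.0003] lin before turn [ 0.1084 -0.0137 -0.0012] lin after turn [ 0.1084 -0.0137 -0.001 ]
shafttop 790 [0.5346 0.1787 0.2044] [535.  178.9] [16.1 16.1] 79.6
square 88 [0.5292 0.1778 0.1943] [530.5 175.6] [11.1 22.5] 35.3
collar 2556 [0.5344 0.1785 0.182 ] [535.  178.8] [41.  40.9] 46.3
bridge 9416 [0.5336 0.178  0.1558] [535.2 178.9] [142.3  50.3] 86.2
[253.85747521  41.36501623]
193 0
side lid 152 [0.5119 0.1809 0.0868] [510.7 180.9] [56.3 16.4] 83.7
[293.33037766 261.05549874]
```

View pics/w3.png

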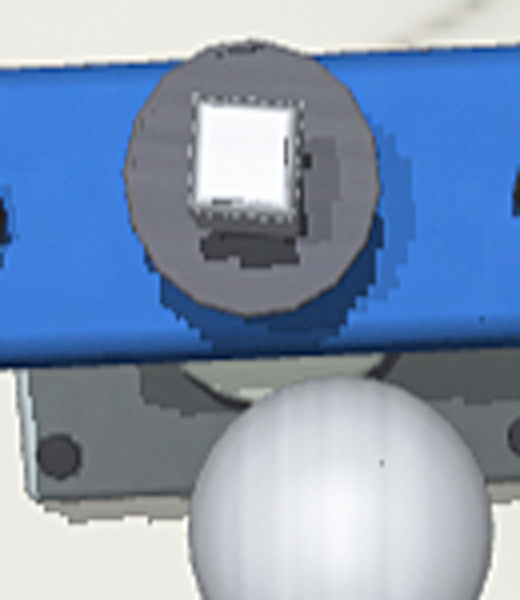

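View pics/s_lid.png

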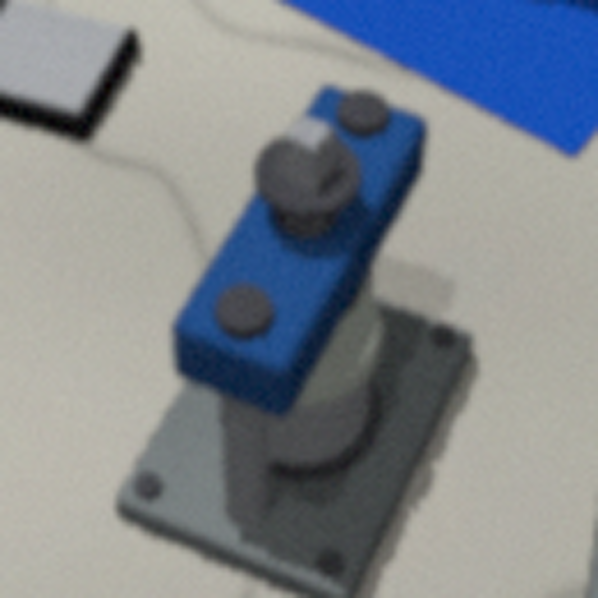

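The crop shows the square shaft top at pixel (255,38) in the wrist view, turned about 4° from the crank. Gap under the pad cannot be seen, so it will go by feel. I check how the crank sits in the hand from its ball and arm.

```bash
python3 - <<'E'
from h import *
from scipy.optimize import least_squares
s=dict(np.load("w3.npz")); w=pts(s); P,R,_=pose()
b=R.apply([.06,0,.0615-.037]); c=P+b
q=w.reshape(-1,3); q=q[(np.linalg.norm(q-c,axis=1)<.022)&(q[:,2]>c[2]+.004)]
f=least_squares(lambda x:np.linalg.norm(q-x,axis=1)-.017,c); print(len(q),"ball expected",c.round(4),"seen",f.x.round(4),"diff tool",R.inv().apply(f.x-c).round(4),np.abs(f.fun).mean())
t=np.array([.535,.1789,.182]); delta((.535,.1789,.299),-100.4)
E
```

```text
5052 ball expected [0.4847 0.1702 0.2747] seen [0.4828 0.1704 0.2746] diff tool [-0.0019  0.0001  0.0001] 0.0005276041368479871
pos [0.4251 0.1768 0.2993] yaw_y -96.27 clock 5.75
turn(tool) [0.0011 0.0019 0.072 ] lin before turn [ 1.09e-01 -1.41e-02  1.00e-04] lin after turn [ 0.1077 -0.0219  0.0003]
```

Emit:
arm_command(increments=[{"linear":[0,0,0],"angular":[0.001,0.002,0.072]},{"linear":[0.012,-0.0024,0],"angular":[0,0,0]},{"linear":[0.024,-0.0048,0],"angular":[0,0,0]},{"linear":[0.024,-0.0048,0],"angular":[0,0,0]},{"linear":[0.024,-0.0048,0],"angular":[0,0,0]},{"linear":[0.017,-0.0034,0],"angular":[0,0,0]},{"linear":[0.0082,-0.0017,0],"angular":[0,0,0]},{"linear":[0,0,0.01],"angular":[0,0,0]},{"linear":[0,0,0.014],"angular":[0,0,0]},{"linear":[0,0,0.004],"angular":[0,0,0]},{"linear":[0,0,0],"angular":[0,0,0]},{"linear":[0,0,0],"angular":[0,0,0]}])

```text
clock: 6.75
tool_pos: [0.5361, 0.1797, 0.2728]
tool_rot: [-0.0, 0.996, -0.09, 0.001]
ft_force: [-0.7, -0.0, -3.9]
finger_gap: 0.315
gripper_force: 45.0
```

```bash
python3 - <<'E'
from h import *
delta((.5362,.1786,.2435),-100.4)
E
```

```text
pos [0.5361 0.1797 0.2728] yaw_y -100.33 clock 6.75
turn(tool) [-0.0005 -0.0016  0.0013] lin before turn [0.0003 0.0011 0.0293] lin after turn [0.0003 0.0011 0.0293]
```

Emit:
arm_command(increments=[{"linear":[0,0.0006,0.004],"angular":[0,0,0]},{"linear":[0,0,0.004],"angular":[0,0,0]},{"linear":[0,0,0.004],"angular":[0,0,0]},{"linear":[0,0,0],"angular":[0,0,0]},{"linear":[0,0,0],"angular":[0,0,0]}])

```text
clock: 7.17
tool_pos: [0.5365, 0.1793, 0.2606]
tool_rot: [-0.0, 0.996, -0.09, 0.001]
ft_force: [0.3, 0.4, -3.8]
finger_gap: 0.314
gripper_force: 45.0
```

Free so far. I continue down to the seat.

Emit:
arm_command(increments=[{"linear":[0,0,0.004],"angular":[0,0,0]},{"linear":[0,0,0.004],"angular":[0,0,0]},{"linear":[0,0,0.004],"angular":[0,0,0]},{"linear":[0,0,0],"angular":[0,0,0]},{"linear":[0,0,0],"angular":[0,0,0]}])

```text
clock: 7.58
tool_pos: [0.5366, 0.1792, 0.2484]
tool_rot: [-0.0, 0.996, -0.09, 0.001]
ft_force: [0.2, -0.2, -3.8]
finger_gap: 0.316
gripper_force: 45.0
```

Emit:
arm_command(increments=[{"linear":[0,0,0.002],"angular":[0,0,0]},{"linear":[0,0,0.002],"angular":[0,0,0]},{"linear":[0,0,0],"angular":[0,0,0]},{"linear":[0,0,0],"angular":[0,0,0]}])

```text
clock: 7.92
tool_pos: [0.5367, 0.1793, 0.2447]
tool_rot: [-0.0, 0.996, -0.09, 0.001]
ft_force: [0.1, 0.9, -3.7]
finger_gap: 0.32
gripper_force: 45.0
```

Emit:
arm_command(increments=[{"linear":[0,0,0.001],"angular":[0,0,0]},{"linear":[0,0,0],"angular":[0,0,0]},{"linear":[0,0,0],"angular":[0,0,0]}])

```text
clock: 8.17
tool_pos: [0.5367, 0.1794, 0.2438]
tool_rot: [-0.0, 0.996, -0.09, 0.001]
ft_force: [-0.5, -0.6, -3.6]
finger_gap: 0.319
gripper_force: 45.0
```

Emit:
arm_command(increments=[{"linear":[0,0,0.001],"angular":[0,0,0]},{"linear":[0,0,0],"angular":[0,0,0]},{"linear":[0,0,0],"angular":[0,0,0]}])

```text
clock: 8.42
tool_pos: [0.5368, 0.1794, 0.2432]
tool_rot: [-0.001, 0.996, -0.09, 0.001]
ft_force: [-1.0, -0.1, 0.8]
finger_gap: 0.317
gripper_force: 45.0
```

Emit:
arm_command(increments=[{"linear":[0,0,0.001],"angular":[0,0,0]},{"linear":[0,0,0],"angular":[0,0,0]},{"linear":[0,0,0],"angular":[0,0,0]}])

```text
clock: 8.67
tool_pos: [0.5369, 0.1794, 0.2431]
tool_rot: [-0.0, 0.996, -0.09, 0.002]
ft_force: [-4.3, -1.8, 7.3]
finger_gap: 0.318
gripper_force: 45.0
```

The crank is home: the force turned at mouth z 0.1816, equal to the seat. I release it, rise, and go over the handle.

Emit:
arm_command(increments=[{"linear":[0,0,-0.0012],"angular":[0,0,0]},{"linear":[0,0,0],"angular":[0,0,0]},{"linear":[0,0,0],"angular":[0,0,0]},{"linear":[0,0,0],"angular":[0,0,0]},{"linear":[0,0,-0.015],"angular":[0,0,0]},{"linear":[0,0,-0.025],"angular":[0,0,0]},{"linear":[0,0,-0.018],"angular":[0,0,0]},{"linear":[-0.02,0,0],"angular":[0,0,0]},{"linear":[-0.03,0,0],"angular":[0,0,0]},{"linear":[-0.03,0,0],"angular":[0,0,0]},{"linear":[0,0,0],"angular":[0,0,0]},{"linear":[0,0,0],"angular":[0,0,0]}], grip=0.06)

```text
clock: 9.67
tool_pos: [0.457, 0.1942, 0.3014]
tool_rot: [-0.0, 0.996, -0.089, 0.002]
ft_force: [1.2, -0.4, 0.5]
finger_gap: 0.686
gripper_force: 0.0
```

```bash
python3 - <<'E'
from h import *
print(pose()[2]["joint_pos"].round(2),pose()[2]["ft_force"].round(2))
delta((.4563,.1934,.25),-100.4)
s=manip.snapshot("top"); w=pts(s); reg(w,"handle",.265,.28,(.4563,.1934),.03); reg(w,"boss",.245,.26,(.535,.179),.02)
s=manip.snapshot("side"); w=pts(s); reg(w,"handle side",.265,.28,(.4563,.1934),.03);reg(w,"boss side",.245,.26,(.535,.179),.02)
for k in range(44):
    a=-np.pi+.15*k; d=.08*np.array([np.cos(a+.15)-np.cos(a),np.sin(a+.15)-np.sin(a)]); print(k,d.round(4).tolist(),end=" ")
E
```

```text
[ 0.13  0.02 -0.62  1.71  0.02  1.41 -2.25] [ 1.16 -0.44  0.49]
pos [0.457  0.1942 0.3014] yaw_y -100.24 clock 9.67
turn(tool) [-0.0007 -0.0037  0.0028] lin before turn [-0.0007  0.0009  0.0514] lin after turn [-0.0005  0.0009  0.0514]
handle none
boss 17 [0.5413 0.168  0.2529] [541.6 167.3] [14.5  6.2] 27.7
handle side 26 [0.4492 0.1994 0.2679] [449.2 199.6] [15.9  5.1] 53.7
boss side 204 [0.5348 0.1857 0.2523] [535.2 182.6] [22.6 28.2] 82.7
0 [0.0009, -0.012] 1 [0.0027, -0.0117] 2 [0.0044, -0.0112] 3 [0.006, -0.0104] 4 [0.0075, -0.0094] 5 [0.0088, -0.0081] 6 [0.0099, -0.0067] 7 [0.0108, -0.0052] 8 [0.0115, -0.0035] 9 [0.0119, -0.0017] 10 [0.012, 0.0001] 11 [0.0118, 0.0018] 12 [0.0114, 0.0036] 13 [0.0108, 0.0053] 14 [0.0099, 0.0068] 15 [0.0087, 0.0082] 16 [0.0074, 0.0094] 17 [0.0059, 0.0104] 18 [0.0043, 0.0112] 19 [0.0026, 0.0117] 20 [0.0008, 0.012] 21 [-0.001, 0.0119] 22 [-0.0028, 0.0117] 23 [-0.0045, 0.0111] 24 [-0.0061, 0.0103] 25 [-0.0076, 0.0093] 26 [-0.0089, 0.0081] 27 [-0.01, 0.0066] 28 [-0.0109, 0.0051] 29 [-0.0115, 0.0034] 30 [-0.0119, 0.0016] 31 [-0.012, -0.0002] 32 [-0.0118, -0.0019] 33 [-0.0114, -0.0037] 34 [-0.0107, -0.0054] 35 [-0.0098, -0.0069] 36 [-0.0087, -0.0083] 37 [-0.0073, -0.0095] 38 [-0.0058, -0.0105] 39 [-0.0042, -0.0112] 40 [-0.0025, -0.0117] 41 [-0.0007, -0.012] 42 [0.0011, -0.0119] 43 [0.0029, -0.0116]
```

Emit:
arm_command(increments=[{"linear":[-0.0005,0.0008,0.015],"angular":[0,0,0]},{"linear":[0,0,0.018],"angular":[0,0,0]},{"linear":[0,0,0.014],"angular":[0,0,0]},{"linear":[0,0,0.004],"angular":[0,0,0]},{"linear":[0,0,0],"angular":[0,0,0]}])

```text
clock: 10.18
tool_pos: [0.4574, 0.1924, 0.2486]
tool_rot: [-0.0, 0.996, -0.09, -0.0]
ft_force: [-0.3, -0.6, 0.6]
finger_gap: 0.691
gripper_force: 0.0
```

Emit:
arm_command(increments=[{"linear":[0,0,0],"angular":[0,0,0]},{"linear":[0,0,0],"angular":[0,0,0]},{"linear":[0,0,0],"angular":[0,0,0]},{"linear":[0,0,0],"angular":[0,0,0]},{"linear":[0,0,0],"angular":[0,0,0]},{"linear":[0,0,0],"angular":[0,0,0]}], grip=0.0, newtons=25)

```text
clock: 10.68
tool_pos: [0.4574, 0.1931, 0.2502]
tool_rot: [-0.001, 0.996, -0.09, 0.001]
ft_force: [0.4, -0.3, 0.9]
finger_gap: 0.325
gripper_force: 0.0
```

Emit:
arm_command(increments=[{"linear":[0,0,0],"angular":[0,0,0]},{"linear":[0,0,0],"angular":[0,0,0]},{"linear":[0,0,0],"angular":[0,0,0]}])

```text
clock: 10.93
tool_pos: [0.4574, 0.193, 0.25]
tool_rot: [-0.0, 0.996, -0.09, 0.001]
ft_force: [-0.8, 0.5, 1.3]
finger_gap: 0.271
gripper_force: 25.0
```

Emit:
arm_command(increments=[{"linear":[0.0009,-0.012,0.0004],"angular":[0,0,0]},{"linear":[0.0027,-0.0117,0.0004],"angular":[0,0,0]},{"linear":[0.0044,-0.0112,0.0004],"angular":[0,0,0]},{"linear":[0.006,-0.0104,0.0004],"angular":[0,0,0]}])

```text
clock: 11.27
tool_pos: [0.4792, 0.2361, 0.2486]
tool_rot: [-0.0, 0.996, -0.09, 0.001]
ft_force: [-2.4, -0.9, 3.6]
finger_gap: 0.269
gripper_force: 25.0
```

Emit:
arm_command(increments=[{"linear":[0.0075,-0.0094,0.0004],"angular":[0,0,0]},{"linear":[0.0088,-0.0081,0.0004],"angular":[0,0,0]},{"linear":[0.0099,-0.0067,0.0004],"angular":[0,0,0]},{"linear":[0.0108,-0.0052,0.0004],"angular":[0,0,0]},{"linear":[0.0115,-0.0035,0.0004],"angular":[0,0,0]},{"linear":[0.0119,-0.0017,0.0004],"angular":[0,0,0]},{"linear":[0.012,0.0001,0.0004],"angular":[0,0,0]}])

```text
clock: 11.85
tool_pos: [0.5574, 0.2565, 0.2456]
tool_rot: [-0.0, 0.996, -0.09, 0.001]
ft_force: [-2.3, -0.8, 4.2]
finger_gap: 0.267
gripper_force: 25.0
```

```bash
cat >> h.py <<'E'
def wind(c=(.535,.179)):
    P,R,s=pose(); d=P[:2]-c; r=np.hypot(*d); a=np.arctan2(d[1],d[0]); t=np.array([np.sin(a),-np.cos(a)])
    F=s["ft_force"]; L=R.inv().apply([d[0],d[1],0])
    print("r",r.round(4),"beta",round(np.arctan2(L[1],L[0]),3),"z",P[2].round(4),"resist",round(float(-F[:2]@t),2),"radial",round(float(F[:2]@d/r),2),"Fz",round(float(F[2]),2),"clock",s["clock"])
E
python3 - <<'E'
from h import *
wind(); print(pose()[2]["joint_pos"].round(2))
s=manip.snapshot("side"); w=pts(s); q=w.reshape(-1,3)
# lid/pad visible now?
q=q[(np.hypot(q[:,0]-.535,q[:,1]-.179)<.045)&(q[:,2]>.07)&(q[:,2]<.12)]; print(len(q), np.histogram(q[:,2],bins=np.arange(.07,.121,.005)))
E
```

```text
r 0.0806 beta -1.469 z 0.2456 resist 1.98 radial -1.37 Fz 4.24 clock 11.85
[ 0.    0.32 -0.64  1.52  0.19  1.36 -2.4 ]
245 (array([ 13,  24,  33, 163,   2,   0,   1,   2,   1,   6]), array([0.07 , 0.075, 0.08 , 0.085, 0.09 , 0.095, 0.1  , 0.105, 0.11 ,
       0.115, 0.12 ]))
```

Running resistance is 2 N, as expected. From here I step in about 0.25 rad and feel for contact.

```bash
python3 - <<'E'
from h import *
for k in range(42):
    a=-1.4916+.125*k; d=80*np.array([np.cos(a+.125)-np.cos(a),np.sin(a+.125)-np.sin(a)]); print(k,d.round(1).tolist(),end=" ")
E
```

```text
0 [9.9, 1.4] 1 [9.6, 2.6] 2 [9.2, 3.8] 3 [8.7, 4.9] 4 [8.0, 6.0] 5 [7.2, 6.9] 6 [6.3, 7.8] 7 [5.3, 8.5] 8 [4.2, 9.1] 9 [3.0, 9.5] 10 [1.8, 9.8] 11 [0.5, 10.0] 12 [-0.7, 10.0] 13 [-1.9, 9.8] 14 [-3.2, 9.5] 15 [-4.3, 9.0] 16 [-5.4, 8.4] 17 [-6.4, 7.7] 18 [-7.3, 6.8] 19 [-8.1, 5.8] 20 [-8.8, 4.8] 21 [-9.3, 3.7] 22 [-9.7, 2.5] 23 [-9.9, 1.2] 24 [-10.0, -0.0] 25 [-9.9, -1.2] 26 [-9.7, -2.5] 27 [-9.3, -3.7] 28 [-8.8, -4.8] 29 [-8.1, -5.8] 30 [-7.3, -6.8] 31 [-6.4, -7.7] 32 [-5.4, -8.4] 33 [-4.3, -9.0] 34 [-3.2, -9.5] 35 [-1.9, -9.8] 36 [-0.7, -10.0] 37 [0.5, -10.0] 38 [1.8, -9.8] 39 [3.0, -9.5] 40 [4.2, -9.1] 41 [5.3, -8.5]
```

Emit:
arm_command(increments=[{"linear":[0.01,0.0014,0.0003],"angular":[0,0,0]},{"linear":[0.0097,0.0027,0.0003],"angular":[0,0,0]}])

```text
clock: 12.07
tool_pos: [0.5759, 0.2486, 0.2452]
tool_rot: [-0.001, 0.996, -0.09, 0.001]
ft_force: [-2.2, -0.6, 2.3]
finger_gap: 0.269
gripper_force: 25.0
```

```bash
python3 -c "
from h import *
wind()"
```

```text
r 0.0807 beta -1.219 z 0.2452 resist 1.62 radial -1.62 Fz 2.29 clock 12.0667
```

Emit:
arm_command(increments=[{"linear":[0.0092,0.0038,0.0003],"angular":[0,0,0]},{"linear":[0.0087,0.0049,0.0003],"angular":[0,0,0]}])

```text
clock: 12.23
tool_pos: [0.5922, 0.2361, 0.2444]
tool_rot: [-0.0, 0.996, -0.09, 0.001]
ft_force: [-3.0, -0.9, 3.5]
finger_gap: 0.266
gripper_force: 25.0
```

Emit:
arm_command(increments=[{"linear":[0.008,0.006,0.0003],"angular":[0,0,0]},{"linear":[0.0072,0.0069,0.0003],"angular":[0,0,0]}])

```text
clock: 12.4
tool_pos: [0.6046, 0.2204, 0.2438]
tool_rot: [-0.0, 0.996, -0.09, 0.001]
ft_force: [-3.6, -0.3, 1.8]
finger_gap: 0.271
gripper_force: 25.0
```

Emit:
arm_command(increments=[{"linear":[0.0063,0.0078,0.0003],"angular":[0,0,0]},{"linear":[0.0053,0.0085,0.0003],"angular":[0,0,0]}])

```text
clock: 12.57
tool_pos: [0.6127, 0.2022, 0.2431]
tool_rot: [-0.0, 0.996, -0.09, 0.001]
ft_force: [-4.5, 0.6, 1.0]
finger_gap: 0.271
gripper_force: 25.0
```

Emit:
arm_command(increments=[{"linear":[0.0037,0.0091,0.0003],"angular":[0,0,0]},{"linear":[0.0025,0.0095,0.0003],"angular":[0,0,0]}])

```text
clock: 12.73
tool_pos: [0.6157, 0.1829, 0.2427]
tool_rot: [-0.001, 0.996, -0.09, 0.001]
ft_force: [-1.3, 1.8, 0.8]
finger_gap: 0.267
gripper_force: 25.0
```

Resistance still 1.8 N.

Emit:
arm_command(increments=[{"linear":[0.0018,0.0098,0.0003],"angular":[0,0,0]},{"linear":[0.0005,0.01,0.0003],"angular":[0,0,0]}])

```text
clock: 12.9
tool_pos: [0.6141, 0.1629, 0.2421]
tool_rot: [-0.001, 0.996, -0.09, 0.001]
ft_force: [-2.9, 2.0, 0.6]
finger_gap: 0.271
gripper_force: 25.0
```

Emit:
arm_command(increments=[{"linear":[-0.0007,0.01,0.0003],"angular":[0,0,0]},{"linear":[-0.0019,0.0098,0.0003],"angular":[0,0,0]}])

```text
clock: 13.07
tool_pos: [0.6076, 0.1439, 0.2415]
tool_rot: [-0.001, 0.996, -0.09, 0.001]
ft_force: [-2.5, 3.6, -0.0]
finger_gap: 0.265
gripper_force: 25.0
```

Emit:
arm_command(increments=[{"linear":[-0.0032,0.0095,0.0003],"angular":[0,0,0]},{"linear":[-0.0043,0.009,0.0003],"angular":[0,0,0]}])

```text
clock: 13.23
tool_pos: [0.5967, 0.1272, 0.2409]
tool_rot: [-0.001, 0.996, -0.09, 0.001]
ft_force: [-0.5, 3.3, 0.7]
finger_gap: 0.273
gripper_force: 25.0
```

Emit:
arm_command(increments=[{"linear":[-0.0054,0.0084,0.0003],"angular":[0,0,0]},{"linear":[-0.0064,0.0077,0.0003],"angular":[0,0,0]}])

```text
clock: 13.4
tool_pos: [0.582, 0.1137, 0.2403]
tool_rot: [-0.001, 0.996, -0.09, 0.001]
ft_force: [-0.4, 3.9, -0.8]
finger_gap: 0.265
gripper_force: 25.0
```

Emit:
arm_command(increments=[{"linear":[-0.0073,0.0068,0.0003],"angular":[0,0,0]},{"linear":[-0.0081,0.0058,0.0003],"angular":[0,0,0]}])

```text
clock: 13.57
tool_pos: [0.5645, 0.1043, 0.2396]
tool_rot: [-0.001, 0.996, -0.09, 0.001]
ft_force: [1.1, 3.5, -0.5]
finger_gap: 0.27
gripper_force: 25.0
```

Emit:
arm_command(increments=[{"linear":[-0.0088,0.0048,0.0003],"angular":[0,0,0]},{"linear":[-0.0093,0.0037,0.0003],"angular":[0,0,0]}])

```text
clock: 13.73
tool_pos: [0.5451, 0.0994, 0.239]
tool_rot: [-0.001, 0.996, -0.09, 0.001]
ft_force: [1.8, 6.0, -1.6]
finger_gap: 0.27
gripper_force: 25.0
```

Emit:
arm_command(increments=[{"linear":[-0.0097,0.002,0.0003],"angular":[0,0,0]},{"linear":[-0.0099,0.0008,0.0003],"angular":[0,0,0]}])

```text
clock: 13.9
tool_pos: [0.5255, 0.0996, 0.2385]
tool_rot: [-0.0, 0.996, -0.09, 0.002]
ft_force: [2.4, 2.4, -0.7]
finger_gap: 0.269
gripper_force: 25.0
```

Emit:
arm_command(increments=[{"linear":[-0.01,0,0.0003],"angular":[0,0,0]},{"linear":[-0.0099,-0.0012,0.0003],"angular":[0,0,0]}])

```text
clock: 14.07
tool_pos: [0.5061, 0.1045, 0.2378]
tool_rot: [-0.0, 0.996, -0.09, 0.001]
ft_force: [2.3, 1.0, -0.5]
finger_gap: 0.268
gripper_force: 25.0
```

Emit:
arm_command(increments=[{"linear":[-0.0097,-0.0025,0.0003],"angular":[0,0,0]},{"linear":[-0.0093,-0.0037,0.0003],"angular":[0,0,0]}])

```text
clock: 14.23
tool_pos: [0.4884, 0.1143, 0.2371]
tool_rot: [0.0, 0.996, -0.09, 0.001]
ft_force: [2.4, -0.1, -0.5]
finger_gap: 0.269
gripper_force: 25.0
```

Emit:
arm_command(increments=[{"linear":[-0.0088,-0.0048,0.0003],"angular":[0,0,0]},{"linear":[-0.0081,-0.0058,0.0003],"angular":[0,0,0]}])

```text
clock: 14.4
tool_pos: [0.4736, 0.1281, 0.2365]
tool_rot: [-0.0, 0.996, -0.09, 0.001]
ft_force: [2.4, 0.2, 0.6]
finger_gap: 0.266
gripper_force: 25.0
```

Emit:
arm_command(increments=[{"linear":[-0.0073,-0.0068,0.0003],"angular":[0,0,0]},{"linear":[-0.0064,-0.0077,0.0003],"angular":[0,0,0]}])

```text
clock: 14.57
tool_pos: [0.4628, 0.1453, 0.2358]
tool_rot: [-0.0, 0.996, -0.09, 0.001]
ft_force: [1.0, -1.2, 0.5]
finger_gap: 0.265
gripper_force: 25.0
```

Emit:
arm_command(increments=[{"linear":[-0.0054,-0.0084,0.0003],"angular":[0,0,0]},{"linear":[-0.0043,-0.009,0.0003],"angular":[0,0,0]}])

```text
clock: 14.73
tool_pos: [0.4566, 0.1645, 0.2352]
tool_rot: [-0.0, 0.996, -0.09, 0.001]
ft_force: [2.5, -1.6, -0.7]
finger_gap: 0.268
gripper_force: 25.0
```

Emit:
arm_command(increments=[{"linear":[-0.0032,-0.0095,0.0003],"angular":[0,0,0]},{"linear":[-0.0019,-0.0098,0.0003],"angular":[0,0,0]}])

```text
clock: 14.9
tool_pos: [0.4554, 0.1846, 0.2345]
tool_rot: [-0.0, 0.996, -0.09, 0.001]
ft_force: [2.2, -2.6, -0.7]
finger_gap: 0.268
gripper_force: 25.0
```

Emit:
arm_command(increments=[{"linear":[-0.0005,-0.01,0.0003],"angular":[0,0,0]},{"linear":[0.0008,-0.01,0.0003],"angular":[0,0,0]}])

```text
clock: 15.07
tool_pos: [0.4594, 0.2043, 0.2339]
tool_rot: [-0.0, 0.996, -0.09, 0.001]
ft_force: [-0.8, -1.1, 0.5]
finger_gap: 0.268
gripper_force: 25.0
```

Emit:
arm_command(increments=[{"linear":[0.0022,-0.0098,0.0003],"angular":[0,0,0]},{"linear":[0.0034,-0.0094,0.0003],"angular":[0,0,0]}])

```text
clock: 15.23
tool_pos: [0.4682, 0.2225, 0.2334]
tool_rot: [-0.001, 0.996, -0.09, 0.0]
ft_force: [-4.3, -0.7, 4.1]
finger_gap: 0.269
gripper_force: 25.0
```

```bash
python3 -c "
from h import *
wind(); print(pose()[2]['joint_pos'].round(2))
for a in np.arange(-2.72,-1.3,.125):
    print(round(a,3),(80*np.array([np.cos(a+.125)-np.cos(a),np.sin(a+.125)-np.sin(a)])).round(1),end=' ')"
```

```text
r 0.0797 beta -2.743 z 0.2334 resist 2.92 radial 3.21 Fz 4.13 clock 15.2333
[ 0.13  0.12 -0.71  1.76  0.08  1.29 -2.34]
-2.72 [ 4.7 -8.8] -2.595 [ 5.7 -8.2] -2.47 [ 6.7 -7.4] -2.345 [ 7.6 -6.5] -2.22 [ 8.3 -5.5] -2.095 [ 8.9 -4.5] -1.97 [ 9.4 -3.3] -1.845 [ 9.8 -2.1] -1.72 [10.  -0.9] -1.595 [10.   0.4] -1.47 [9.9 1.6] -1.345 [9.6 2.8]
```

Emit:
arm_command(increments=[{"linear":[0.0043,-0.009,0.0003],"angular":[0,0,0]}])

```text
clock: 15.32
tool_pos: [0.4739, 0.2304, 0.2331]
tool_rot: [-0.0, 0.996, -0.09, 0.0]
ft_force: [-7.2, -2.9, 7.3]
finger_gap: 0.274
gripper_force: 25.0
```

```bash
python3 -c "
from h import *
wind()"
```

```text
r 0.0798 beta -2.622 z 0.2331 resist 6.89 radial 3.62 Fz 7.31 clock 15.3167
```

Contact: 6.9 N, climbing at about 30 N/rad. A small final nudge puts it near 8 N.

Emit:
arm_command(increments=[{"linear":[0.0013,-0.0021,0],"angular":[0,0,0]}])

```text
clock: 15.4
tool_pos: [0.4757, 0.2325, 0.233]
tool_rot: [-0.0, 0.996, -0.089, -0.0]
ft_force: [-9.4, -2.7, 8.4]
finger_gap: 0.269
gripper_force: 25.0
```

```bash
python3 -c "
from h import *
wind()"
```

```text
r 0.0798 beta -2.586 z 0.233 resist 8.3 radial 5.13 Fz 8.44 clock 15.4
```

Firm at 8.3 N. I release and rise, then swing the gripper to the crank's new angle.

Emit:
arm_command(increments=[{"linear":[0,0,0],"angular":[0,0,0]},{"linear":[0,0,0],"angular":[0,0,0]},{"linear":[0,0,0],"angular":[0,0,0]},{"linear":[0,0,0],"angular":[0,0,0]},{"linear":[0,0,-0.015],"angular":[0,0,0]},{"linear":[0,0,-0.025],"angular":[0,0,0]},{"linear":[0,0,-0.03],"angular":[0,0,0]},{"linear":[0,0,-0.02],"angular":[0,0,0]}], grip=0.06)

```text
clock: 16.07
tool_pos: [0.4762, 0.231, 0.3257]
tool_rot: [-0.001, 0.996, -0.09, 0.002]
ft_force: [0.5, 0.5, -0.2]
finger_gap: 0.68
gripper_force: 0.0
```

Emit:
arm_command(increments=[{"linear":[0,0,0],"angular":[0,0,-0.1176]},{"linear":[0,0,0],"angular":[0,0,-0.1176]},{"linear":[0,0,0],"angular":[0,0,-0.1176]},{"linear":[0,0,0],"angular":[0,0,-0.1176]},{"linear":[0,0,0],"angular":[0,0,-0.1176]},{"linear":[0,0,0],"angular":[0,0,-0.1176]},{"linear":[0,0,0],"angular":[0,0,-0.1176]},{"linear":[0,0,0],"angular":[0,0,-0.1176]},{"linear":[0,0,0],"angular":[0,0,-0.1176]},{"linear":[0,0,0],"angular":[0,0,-0.1176]},{"linear":[0,0,0],"angular":[0,0,-0.1176]},{"linear":[0,0,0],"angular":[0,0,-0.1176]}])

```text
clock: 17.07
tool_pos: [0.476, 0.2308, 0.3233]
tool_rot: [0.0, 0.815, 0.58, 0.001]
ft_force: [-0.3, 0.4, 0.2]
finger_gap: 0.69
gripper_force: 0.0
```

Emit:
arm_command(increments=[{"linear":[0,0,0],"angular":[0,0,-0.1176]},{"linear":[0,0,0],"angular":[0,0,-0.1176]},{"linear":[0,0,0],"angular":[0,0,-0.1176]},{"linear":[0,0,0],"angular":[0,0,-0.1176]},{"linear":[0,0,0],"angular":[0,0,-0.1176]},{"linear":[0,0,0],"angular":[0,0,-0.1176]},{"linear":[0,0,0],"angular":[0,0,-0.1176]},{"linear":[0,0,0],"angular":[0,0,-0.1176]},{"linear":[0,0,0],"angular":[0,0,-0.1176]},{"linear":[0,0,0],"angular":[0,0,-0.1176]},{"linear":[0,0,0],"angular":[0,0,0]}])

```text
clock: 17.98
tool_pos: [0.476, 0.2307, 0.3233]
tool_rot: [0.001, 0.357, 0.934, 0.001]
ft_force: [-0.1, -0.3, -0.2]
finger_gap: 0.694
gripper_force: 0.0
```

```bash
python3 - <<'E'
from h import *
print(pose()[2]["joint_pos"].round(2))
delta((.535,.179,.31),48)
for n in ("top","side"):
    s=manip.snapshot(n); w=pts(s); print(n)
    reg(w,"boss",.228,.244,(.535,.179),.025); reg(w,"armtop",.2,.213,(.535,.179),.09); reg(w,"handle",.248,.262,(.4757,.2325),.03)
E
```

```text
[ 0.29  0.13 -0.89  1.59  0.1   1.47  0.23]
pos [0.476  0.2307 0.3233] yaw_y 48.21 clock 17.98
turn(tool) [0.0024 0.0013 0.0036] lin before turn [-0.0784  0.0007  0.0134] lin after turn [-0.0784  0.001   0.0133]
top
boss 153 [0.5335 0.1791 0.2363] [534.2 179.5] [28.4 28. ] 50.8
armtop 254 [0.5519 0.1615 0.2072] [553.1 162.8] [33.1 99.4] 49.8
handle none
side
boss 145 [0.5393 0.185  0.2355] [536.6 182.4] [19.9 28.5] 49.6
armtop 617 [0.5178 0.1979 0.2067] [526.8 184. ] [ 35.  157.2] 51.1
handle 160 [0.4714 0.2318 0.2536] [472.1 230.8] [20.1 22.2] 85.9
```

Emit:
arm_command(increments=[{"linear":[0,0,0],"angular":[0,0,-0.04]},{"linear":[-0.015,-0.0004,0],"angular":[0,0,0]},{"linear":[-0.03,-0.001,0],"angular":[0,0,0]},{"linear":[-0.024,-0.0007,0],"angular":[0,0,0]},{"linear":[-0.01,-0.0003,0],"angular":[0,0,0]},{"linear":[0,0,0.02],"angular":[0,0,0]},{"linear":[0,0,0.02],"angular":[0,0,0]},{"linear":[0,0,0.01],"angular":[0,0,0]},{"linear":[0,0,0],"angular":[0,0,0]},{"linear":[0,0,0],"angular":[0,0,0]}])

```text
clock: 18.92
tool_pos: [0.535, 0.1784, 0.2734]
tool_rot: [0.001, 0.341, 0.94, 0.001]
ft_force: [0.7, 0.1, -0.1]
finger_gap: 0.691
gripper_force: 0.0
```

```bash
python3 - <<'E'
from h import *
delta((.5355,.179,.227),50.5)
s=manip.snapshot("wrist"); w=pts(s); reg(w,"boss",.228,.244,(.535,.179),.025); reg(w,"arm",.2,.213,(.535,.179),.1); reg(w,"handle",.248,.262,(.4757,.2325),.03)
E
```

```text
pos [0.535  0.1784 0.2734] yaw_y 50.14 clock 18.92
turn(tool) [ 0.0015  0.0008 -0.0063] lin before turn [0.     0.0007 0.0464] lin after turn [0.     0.0008 0.0464]
boss 2922 [0.5333 0.1804 0.2368] [534.3 179.5] [28.2 28. ] 49.7
arm 5078 [0.5095 0.1997 0.2074] [534.5 179.3] [ 33.9 146.7] 50.8
handle 2427 [0.4729 0.2296 0.2541] [472.8 229.7] [23. 23.] 70.3
```

Emit:
arm_command(increments=[{"linear":[0,0.0006,0.015],"angular":[0,0,-0.003]},{"linear":[0,0,0.018],"angular":[0,0,0]},{"linear":[0,0,0.009],"angular":[0,0,0]},{"linear":[0,0,0.004],"angular":[0,0,0]},{"linear":[0,0,0],"angular":[0,0,0]}])

```text
clock: 19.38
tool_pos: [0.5355, 0.1789, 0.2273]
tool_rot: [0.001, 0.339, 0.941, 0.001]
ft_force: [0.7, -0.2, 0.0]
finger_gap: 0.692
gripper_force: 0.0
```

Emit:
arm_command(increments=[{"linear":[0,0,0],"angular":[0,0,0]},{"linear":[0,0,0],"angular":[0,0,0]},{"linear":[0,0,0],"angular":[0,0,0]},{"linear":[0,0,0],"angular":[0,0,0]},{"linear":[0,0,0],"angular":[0,0,0]},{"linear":[0,0,0],"angular":[0,0,0]},{"linear":[0,0,0],"angular":[0,0,0]},{"linear":[0,0,0],"angular":[0,0,0]}], grip=0.0, newtons=35)

```text
clock: 20.05
tool_pos: [0.5357, 0.179, 0.2275]
tool_rot: [0.001, 0.339, 0.941, 0.001]
ft_force: [-0.8, 0.4, 1.5]
finger_gap: 0.313
gripper_force: 35.0
```

Emit:
arm_command(increments=[{"linear":[0,0,-0.003],"angular":[0,0,0]},{"linear":[0,0,-0.004],"angular":[0,0,0]},{"linear":[0,0,-0.004],"angular":[0,0,0]}])

```text
clock: 20.3
tool_pos: [0.5355, 0.1789, 0.2381]
tool_rot: [0.001, 0.339, 0.941, 0.001]
ft_force: [2.9, 1.5, -7.2]
finger_gap: 0.321
gripper_force: 35.0
```

Emit:
arm_command(increments=[{"linear":[0,0,-0.008],"angular":[0,0,0]},{"linear":[0,0,-0.015],"angular":[0,0,0]},{"linear":[0,0,-0.02],"angular":[0,0,0]},{"linear":[0,0,-0.017],"angular":[0,0,0]},{"linear":[-0.0086,-0.0109,0],"angular":[0,0,0]},{"linear":[-0.0172,-0.0217,0],"angular":[0,0,0]},{"linear":[-0.0172,-0.0217,0],"angular":[0,0,0]},{"linear":[-0.0172,-0.0217,0],"angular":[0,0,0]},{"linear":[-0.0172,-0.0217,0],"angular":[0,0,0]},{"linear":[-0.0172,-0.0217,0],"angular":[0,0,0]},{"linear":[-0.0172,-0.0217,0],"angular":[0,0,0]},{"linear":[-0.0172,-0.0217,0],"angular":[0,0,0]}])

```text
clock: 21.3
tool_pos: [0.5301, -0.0301, 0.2988]
tool_rot: [0.001, 0.339, 0.941, 0.0]
ft_force: [0.0, 0.7, -4.0]
finger_gap: 0.32
gripper_force: 35.0
```

Emit:
arm_command(increments=[{"linear":[-0.0172,-0.0217,0],"angular":[0,0,0]},{"linear":[-0.0172,-0.0217,0],"angular":[0,0,0]},{"linear":[-0.0172,-0.0217,0],"angular":[0,0,0]},{"linear":[-0.0172,-0.0217,0.01],"angular":[0,0,0]},{"linear":[-0.0082,-0.0104,0.02],"angular":[0,0,0]},{"linear":[0,0,0.03],"angular":[0,0,0]},{"linear":[0,0,0.03],"angular":[0,0,0]},{"linear":[0,0,0.03],"angular":[0,0,0]},{"linear":[0,0,0.03],"angular":[0,0,0]},{"linear":[0,0,0.02],"angular":[0,0,0]},{"linear":[0,0,0],"angular":[0,0,0]},{"linear":[0,0,0],"angular":[0,0,0]}])

```text
clock: 22.3
tool_pos: [0.5279, -0.1524, 0.1281]
tool_rot: [-0.0, 0.339, 0.941, 0.001]
ft_force: [0.0, 0.5, -2.8]
finger_gap: 0.323
gripper_force: 35.0
```

```bash
python3 - <<'E'
from h import *
delta((.529,-.153,.0662),50.5); P,R,_=pose()
s=manip.snapshot("top"); w=pts(s); im=s["img"]
hsv=cv2.cvtColor(im,cv2.COLOR_BGR2HSV); m=(cv2.inRange(hsv,(105,150,80),(130,255,255))>0)
m[:, :320]=0; m[:190]=0; m[285:]=0; m[:,412:]=0
q=w[m]; q=q[q[:,2]<.012]; r=cv2.minAreaRect((q[:,:2]*1000).astype(np.float32)); print("mat",r)
s=manip.snapshot("wrist"); w=pts(s); g=R.inv().apply(w.reshape(-1,3)-P); im=s["img"]
hsv=cv2.cvtColor(im,cv2.COLOR_BGR2HSV); m=(cv2.inRange(hsv,(105,150,60),(130,255,255))>0)
q=w[m]; q=q[q[:,2]<.012]; r=cv2.minAreaRect((q[:,:2]*1000).astype(np.float32)); print("mat wrist",r)
cv2.imwrite("pics/w5.png",im)
E
```

```text
pos [ 0.5279 -0.1524  0.1281] yaw_y 50.38 clock 22.3
turn(tool) [ 0.0012 -0.0011 -0.0021] lin before turn [-0.0013  0.0002  0.0619] lin after turn [-0.0012  0.0002  0.0619]
mat ((529.00390625, -153.42849731445312), (198.64662170410156, 198.5072784423828), 73.72880554199219)
mat wrist ((529.8358154296875, -153.7332763671875), (201.2237091064453, 199.57765197753906), 73.65684509277344)
```

View pics/w5.png

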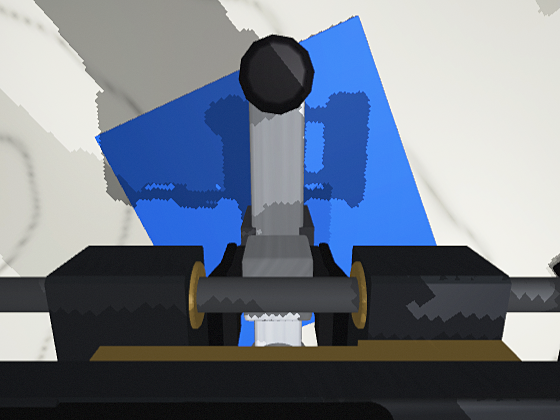

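The picture shows the crank held level over the mat, handle at (277,75). I lower it slowly.

Emit:
arm_command(increments=[{"linear":[-0.0018,0,0.012],"angular":[0,0,0]},{"linear":[0,0,0.016],"angular":[0,0,0]},{"linear":[0,0,0.016],"angular":[0,0,0]},{"linear":[0,0,0.008],"angular":[0,0,0]},{"linear":[0,0,0.004],"angular":[0,0,0]},{"linear":[0,0,0.001],"angular":[0,0,0]},{"linear":[0,0,0.001],"angular":[0,0,0]},{"linear":[0,0,0],"angular":[0,0,0]},{"linear":[0,0,0],"angular":[0,0,0]}])

```text
clock: 23.15
tool_pos: [0.5306, -0.1538, 0.0708]
tool_rot: [0.001, 0.339, 0.941, 0.001]
ft_force: [-0.7, 0.5, -3.8]
finger_gap: 0.32
gripper_force: 35.0
```

Emit:
arm_command(increments=[{"linear":[0,0,0.001],"angular":[0,0,0]},{"linear":[0,0,0.001],"angular":[0,0,0]},{"linear":[0,0,0],"angular":[0,0,0]},{"linear":[0,0,0],"angular":[0,0,0]}])

```text
clock: 23.48
tool_pos: [0.5301, -0.1537, 0.0681]
tool_rot: [0.001, 0.339, 0.941, 0.001]
ft_force: [0.5, -0.2, -4.1]
finger_gap: 0.323
gripper_force: 35.0
```

Emit:
arm_command(increments=[{"linear":[0,0,0.001],"angular":[0,0,0]},{"linear":[0,0,0],"angular":[0,0,0]},{"linear":[0,0,0.0006],"angular":[0,0,0]},{"linear":[0,0,0],"angular":[0,0,0]},{"linear":[0,0,0],"angular":[0,0,0]}])

```text
clock: 23.9
tool_pos: [0.5301, -0.1537, 0.0664]
tool_rot: [0.001, 0.339, 0.941, 0.001]
ft_force: [0.2, -0.3, -3.2]
finger_gap: 0.318
gripper_force: 35.0
```

Emit:
arm_command(increments=[{"linear":[0,0,0.0006],"angular":[0,0,0]},{"linear":[0,0,0],"angular":[0,0,0]},{"linear":[0,0,0],"angular":[0,0,0]}])

```text
clock: 24.15
tool_pos: [0.5301, -0.1537, 0.0658]
tool_rot: [0.001, 0.339, 0.941, 0.001]
ft_force: [0.7, 1.1, -3.8]
finger_gap: 0.32
gripper_force: 35.0
```

Emit:
arm_command(increments=[{"linear":[0,0,0.0006],"angular":[0,0,0]},{"linear":[0,0,0],"angular":[0,0,0]},{"linear":[0,0,0],"angular":[0,0,0]}])

```text
clock: 24.4
tool_pos: [0.5303, -0.1537, 0.0655]
tool_rot: [0.001, 0.339, 0.941, 0.001]
ft_force: [0.3, 0.7, -0.5]
finger_gap: 0.32
gripper_force: 35.0
```

Touched down, weight off the wrist. I open and withdraw.

Emit:
arm_command(increments=[{"linear":[0,0,0],"angular":[0,0,0]},{"linear":[0,0,0],"angular":[0,0,0]},{"linear":[0,0,0],"angular":[0,0,0]},{"linear":[0,0,0],"angular":[0,0,0]},{"linear":[0,0,-0.01],"angular":[0,0,0]},{"linear":[0,0,-0.02],"angular":[0,0,0]},{"linear":[0,0,-0.03],"angular":[0,0,0]},{"linear":[0,0,-0.03],"angular":[0,0,0]},{"linear":[0,0,-0.03],"angular":[0,0,0]},{"linear":[0,0,-0.03],"angular":[0,0,0]},{"linear":[0,0,0],"angular":[0,0,0]},{"linear":[0,0,0],"angular":[0,0,0]}], grip=0.06)

```text
clock: 25.4
tool_pos: [0.5309, -0.1539, 0.2178]
tool_rot: [0.003, 0.339, 0.941, 0.001]
ft_force: [0.3, -0.7, -0.8]
finger_gap: 0.686
gripper_force: 0.0
```

```bash
python3 - <<'E'
from h import *
s=manip.snapshot("wrist"); w=pts(s); print(pose()[0],manip.get_state()["ft_force"].round(1))
reg(w,"boss",.071,.08,(.529,-.153),.03)
s=manip.snapshot("side"); w=pts(s); reg(w,"boss side",.071,.08,(.529,-.153),.03); reg(w,"shaft",.182,.195,(.535,.179),.03)
cv2.imwrite("pics/end.png",s["img"])
s=manip.snapshot("top"); w=pts(s); reg(w,"sample",.03,.13,(.77,-.18),.06); reg(w,"amber",.03,.13,(.78,.135),.06); reg(w,"scale",.01,.03,(.764,.02),.08); reg(w,"shaft",.182,.195,(.535,.179),.03)
E
```

```text
[ 0.52997026 -0.15386325  0.2160866 ] [-0.3  0.  -0.2]
boss 1228 [ 0.5286 -0.1529  0.0751] [ 528.9 -153.4] [28.  27.4] 51.1
boss side 95 [ 0.5285 -0.1517  0.0753] [ 529.  -152.8] [29.1 29.1] 52.4
shaft 76 [0.5336 0.1809 0.1872] [534.7 179.1] [14.9 17.4] 63.1
sample 323 [ 0.7663 -0.1784  0.0697] [ 769.8 -181.7] [52.4 43.9] 64.0
amber 336 [0.7747 0.1351 0.0675] [780.8 135.6] [51.8 55.6] 0.9
scale 995 [0.7619 0.0212 0.0173] [763.7  20.8] [125.4  75.2] 1.8
shaft 44 [0.534  0.1793 0.1871] [534.4 179.4] [15.5 16. ] 55.1
```

View pics/end.png

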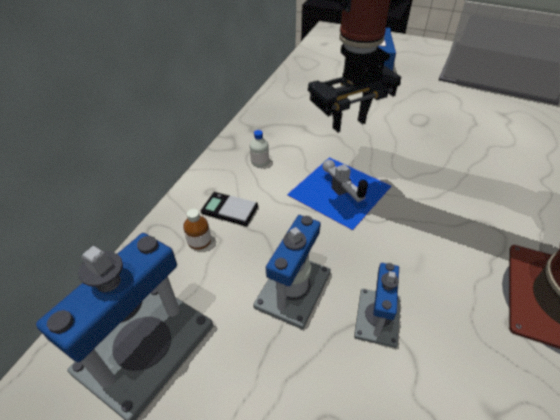

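The crank stands upright at the mat centre, around pixel (343,178), and the gripper is clear. The bystanders are within 1 mm of their starting positions and the shaft stayed down.

```bash
python3 -c "
from station import manip
print(manip.close_job())"
```

```text
the job is handed in; nothing more can be done
None
```

The job is handed in: the crank was fitted home and wound until the pad bore on the lid with 8.3 N at the handle (6 to 10 N is firm). It now stands upright in the middle of the mat, about 1 mm from centre, with the bottles and scale undisturbed and about 25 s of the 72 s used.

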